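# Open the sliding hatch of the packing-bench lid bin

## Robot

A 6-joint arm with a two-finger parallel gripper is mounted at the origin on the work surface. World frame = base frame: x ahead of the robot, y to its left, z up, the work surface at z = 0. Lengths are in m, angles in degrees, forces in N, time in s.
With the tool pointing down it reaches from about 0.4 to 0.925 m from the base axis. Payload 12.5 kg.
Tool frame: the origin (TCP) lies at the centre of the arm's flange, where the gripper is bolted on; the fingertips stand 190 mm ahead of it and the grasp point (between the pads) lies 171 mm ahead of it; z points along the fingers, y is the direction in which the jaws open and shut (so a half turn about z gives the same grasp; the last joint's range is limited). The gripper opens to 95 mm and grips with 3 to 60 N. Pads are 20 mm wide; open, the fingers measure 119 mm over their backs; the gripper's body (75 mm by 180 mm) begins 59 mm behind the grasp point.
Start: joints at [60.069, 28.126, 89.318, -0, 62.55, -6.05], TCP at [0.253, 0.572, 0.405] pointing down, gripper open.
Joint ranges: [-177.58, 177.58], [-47.91, 125.51], [2.72, 160], [-65.01, 245.01], [3.68, 167.84], [-153.87, 153.87]. Speed limits (degrees/s): [127.2, 127.2, 159.86, 180, 180, 180].

## Interface

Orientations are given as a 3x3 rotation matrix whose columns are the frame's x, y, z axes.
In Python, from rig import robot gives the robot as it stands.
- The arm moves only by the tool servo_tool, never from a script. Its argument "targets" is a list of rows, each an object of numbers: "dx", "dy", "dz": the shift along the tool's x, y, z in cm; "roll": the turn about the tool's z in degrees. A call has 1 to 12 rows; each row shifts and turns the commanded pose from where the row before left it, along the tool's axes as they then stand; what a row does not reach is not made up. A row lasts 1/8 s, in which the tool goes at most 62.5 mm and 10.7 degrees, less where a joint would pass 70% of its speed; a pose out of reach is approached as far as the arm can. A call with a gripper value outside its range is refused whole. "fingers" is the finger opening in cm, from 0 to 9.51, set as the call begins (left out, the last holds). The fingers move at their own pace and stop on an object; "force" is the grip in N (left out, the last holds). Time passes only in rows, so rows that do not move let the fingers close. It gives the time, the measured TCP pose, the force and the opening at its end, in the units of the state.
- robot.observe(): the state, without advancing time (a new reading comes with each control period).
- robot.capture(name): name is "scene" or "top" or "wrist"; returns a dict with "image" (480x640x3 uint8, blue, green, red), "K" (3x3 intrinsics, pixels), "R" (3x3) and "t" (3): a world point X has camera coordinates R X + t; the wrist camera has in their place "mount" (4x4, takes a point from camera to tool coordinates, whose origin is the TCP and whose axes are the flange's). Camera axes: x right, y down, z forward; pixel columns grow to the right and rows downward; lengths in m; the calibration is good to about 2 mm. A picture is of the moment at which its call begins: read the wrist's pose just before it. There is no depth.
- robot.hand_in(): hands the job in, once; it reports no verdict.
Trained networks look in a picture, given as the dict that the camera call returned (one of the last four; its "shot" number tells which), for a name from the list of things; names that differ only in an ending like _2 or _b are one class to them, and where a whole thing is asked for, a point or a joint stands for the part that bears it (a point fixed in the world has none). Each returns a list of dicts, best first, with "confidence" (0 to 1); they miss things now and then, are a little off and sometimes report something else, mostly with a low value. They report only what shows in the picture. A call takes as long as a camera call.
- robot.masks_of(picture, label): "mask" (480x640 bool, what is visible of it) and "bbox" ([left, top, right, bottom] in pixels, round what is visible of it).
The state is a dict: "clock": time; "joints": joint angles; "qd": joint speeds; "effort": joint torques, N m; "ee_pos": TCP position; "eef_rot": TCP orientation; "force": force on the tool from outside, world axes, zero at the start; "ft_torque": the same for the moment, N m; "finger_gap": opening from 0.0 (shut) to 1.0 (fully open).
Only numpy, scipy, OpenCV 4.12 (cv2) and the standard library are available. Lean on these libraries where they do the work, as an engineer would, in place of code of your own. Each camera call takes 0.05 s, during which the arm holds its last target. There are 200 camera calls.

## Task

Open the hatch of the stainless bin so that the packer can reach the lids in it: press the white-marked end of the flush red pull so that its other end tips up, take hold of that end, slide the hatch, still lying flat, until it comes up against its hidden catch, lift its edge over the catch and slide it on until it is fully open. Leave the hatch lying flat and the pull pushed down flush again, let go of everything, and do not shift the bottle, the tray or the film roll.

Things in the scene. Friction and masses are not known exactly. Their poses are not given: they have to be found in the camera images.
- bin: Stainless bin fixed on the bench, 200 mm (its x) by 397 mm (its y: -212 to +185 mm), 100 mm high. Origin: on the bench, mid-width. A flat aluminium hatch covers its well and opens by sliding along the bin's +y. Side walls and the 34 mm nose beyond the hatch's -y edge are 97 mm high: the whole top is level and clear for a gripper. At the +y end is a lower deck.
- hatch_edge (a point): Middle of the hatch's -y edge, on its top face, 100 mm above the bench. Hatch: 173 mm (x) by 180 mm (y), 6 mm thick; shut, it lies from bin y = -175 to +5 mm. Until it is within 8 mm of the bump a lip underneath lets this edge rise only 6 mm, and if it is slid while so raised it jams on a tooth about 20 mm short of the bump: slide it flat, lift it at the bump.
- hatch (a joint): Slide of the hatch along the bin's +y, m: 0 shut, 0.155 fully open (firm stop); starts up to 0.008 open. Friction about 2.5 N; stays where left. A hidden bump stops it somewhere between 0.024 and 0.050, different each time and in no reading; pushing harder does not help. The bump is 9 mm high, 12 mm long: the hatch is past it 20 mm further on.
- hatch_lift (a joint): Tilt of the hatch, rad: 0 flat, 0.11 at the stop. It pivots about its +y edge (bin y = -5 mm + slide, 6 mm below the top face), so its -y end rises. A foot 163 mm from the pivot must rise 9 mm, about 0.056 rad, to pass the bump. Weight and a spring hold it down: about 8 N (6 to 11) upward at the pull lifts it.
- pull (a joint): Rocking of the red pull, rad: 0 flush, 0.55 fully tipped (stop). Its pin runs across the bin (along x), 3 mm below the hatch's top, at bin y = -105 mm + slide; the -y end (grip end) rises as the +y end (press end) goes down. Stiff, stays where left: about 2 to 5 N to press either end.
- pull_grip (a point): Point on the pull 8 mm from its grip (-y) end, mid-thickness. The pull is a red plastic bar 82 mm (bin's y) by 24 mm (x), 6 mm thick; the grip end is 50 mm from the pin, lies flush in a 28 mm wide slot and stands up to 26 mm above the hatch when tipped, then to be pinched across its 24 mm width from above.
- pull_press (a point): Top face of the pull's press end (small white mark), 22 mm from the rocking pin, 10 mm from the bar's +y end. Around it is a finger pit in the hatch, 60 mm wide (x), from 3 to 60 mm beyond the rocking pin towards +y, 28 mm deep. Pressing down here tips up the other end.
- spray_mid (a point): White bottle with a blue cap, 60 mm across, 150 mm tall, standing past the bin's +y end; point half-way up. To be left alone.
- tray_mid (a point): Open black food tray, 150 x 110 x 30 mm, beyond the bin's -y end; point at its centre. To be left alone.
- film_mid (a point): Pale roll of film standing on end, 80 mm across, 55 mm tall, beyond the bin's far (+x) side; point at its centre. To be left alone.

How it is judged:
By the outcome, as a careful person would: the job done as asked, in the order asked, and still so for the second after the job is handed in, with the robot touching nothing.
It also fails if it takes over 61 s, if anything falls off the work surface, if the arm or the gripper's body presses on something with over 40 N, if the wrist force passes 120 N, or if a joint passes its speed limit or range.

## Working session

There is one attempt and no reset: what is moved stays moved. The work goes in short steps, Python scripts to look and compute and a tool call to move; the robot and the scene stay as the last step left them, time stands still between calls to the robot, and variables do not carry over. Pictures are saved under pics/ and viewed, about 8 in all and at most 12, crops included, and the job is handed in when it is done.

Besides the shell and the picture viewer there is one more tool, called after ">>>" by a JSON object that holds its "name" and its "arguments". servo_tool: Moves the arm, as the interface text tells. Its arguments: {"type":"object","properties":{"targets":{"type":"array","items":{"type":"object","properties":{"dx":{"type":"number"},"dy":{"type":"number"},"dz":{"type":"number"},"roll":{"type":"number"}}}},"fingers":{"type":"number"},"force":{"type":"number"}},"required":["targets"]}

```bash
mkdir -p pics
python3 - <<'E'
from rig import robot
import cv2,numpy as np
s=robot.observe();print({k:np.round(v,3).tolist() for k,v in s.items()})
for n in("scene","top"):
    p=robot.capture(n);cv2.imwrite(f"pics/{n}0.png",p["image"])
    print(n,p["K"].tolist(),np.round(p["R"],4).tolist(),np.round(p["t"],4).tolist())
    for l in("pull","pull_press","hatch","bin"):
        r=robot.masks_of(p,l)
        for q in r[:2]:
            m=q["mask"].astype(np.uint8);c=cv2.minAreaRect(np.argwhere(m)[:,::-1].astype(np.float32))
            print(l,round(q["confidence"],2),q["bbox"],c)
E
```

```text
{'clock': 0.0, 'joints': [60.069, 28.167, 89.351, -0.001, 62.55, -6.049], 'qd': [0.086, -0.016, 0.051, -0.016, -0.094, 0.056], 'effort': [-0.001, -61.263, -25.818, 0.069, 0.048, -0.0], 'ee_pos': [0.253, 0.571, 0.404], 'eef_rot': [[-0.914, 0.405, -0.001], [0.405, 0.914, -0.001], [0.0, -0.001, -1.0]], 'force': [-0.153, -0.074, -0.125], 'ft_torque': [-0.045, 0.031, -0.027], 'finger_gap': 1.004}
scene [[481.8312082215117, 0.0, 316.2336763425587], [0.0, 481.8312082215117, 236.56788399298836], [0.0, 0.0, 1.0]] [[0.1382, 0.9903, 0.0118], [0.8364, -0.1103, -0.5369], [-0.5304, 0.0841, -0.8436]] [-0.1597, -0.4438, 1.3678]
pull 0.72 [289.9, 242.9, 335.1, 264.7] ((310.5172119140625, 251.2930908203125), (11.327415466308594, 41.224365234375), 68.19859313964844)
pull_press 0.83 [290.9, 241.7, 331.4, 264.5] ((309.7241516113281, 251.3103485107422), (11.513110160827637, 39.73880386352539), 68.19859313964844)
hatch 0.98 [263.4, 194.7, 380.9, 298.3] ((324.04937744140625, 246.51832580566406), (81.40728759765625, 95.06953430175781), 65.34410858154297)
hatch 0.52 [148.0, 268.4, 243.3, 352.5] ((197.19499206
[... 581 characters left out ...]
l 0.38 [377.6, 163.3, 463.4, 241.6] ((422.18145751953125, 202.27879333496094), (68.57855224609375, 51.64557647705078), 48.8140754699707)
pull_press 0.63 [294.1, 215.7, 336.0, 237.5] ((315.6000061035156, 226.30001831054688), (11.700427055358887, 38.8960075378418), 71.56504821777344)
hatch 0.88 [251.9, 177.7, 354.4, 286.4] ((302.22003173828125, 231.03997802734375), (82.983154296875, 86.69963836669922), 70.55996704101562)
bin 0.26 [265.8, 127.6, 299.9, 167.9] ((283.9117736816406, 145.64707946777344), (40.503448486328125, 34.440059661865234), 75.96376037597656)
bin 0.2 [383.7, 162.9, 463.9, 241.7] ((422.8901672363281, 203.2326202392578), (68.16690063476562, 51.9217643737793), 49.236392974853516)
```

```bash
cat > h.py <<'E'
import numpy as np,cv2
def px2w(p,uv,z):
    d=p["R"].T@np.linalg.inv(p["K"])@np.array([uv[0],uv[1],1.]);o=-p["R"].T@p["t"]
    return o+d*(z-o[2])/d[2]
def wristcam(p,s):
    M=np.eye(4);M[:3,:3]=s["eef_rot"];M[:3,3]=s["ee_pos"];C=np.linalg.inv(M@p["mount"])
    p["R"],p["t"]=C[:3,:3],C[:3,3];return p
def rect(q,p,z):
    m=q["mask"].astype(np.uint8);c=max(cv2.findContours(m,0,1)[0],key=cv2.contourArea)[:,0]
    w=np.array([px2w(p,u,z)[:2] for u in c],np.float32)*1000
    return cv2.minAreaRect(w)
E
python3 - <<'E'
from rig import robot
import cv2,numpy as np
from h import *
ims=[]
for n in("scene","top"):
    p=robot.capture(n);ims.append(p["image"])
    for l in("pull_press","hatch"):
        q=robot.masks_of(p,l)[0]; print(n,l,rect(q,p,.1))
cv2.imwrite("pics/a.png",np.hstack([cv2.resize(ims[0][130:380,120:480],(400,278)),cv2.resize(ims[1][90:340,120:480],(400,278))]))
E
```

```text
scene pull_press ((637.3306274414062, 59.03750991821289), (25.311603546142578, 83.09896087646484), 18.752683639526367)
scene hatch ((627.9214477539062, 86.80178833007812), (178.18609619140625, 182.48989868164062), 17.95334243774414)
top pull_press ((634.9625244140625, 57.64846420288086), (23.136192321777344, 79.65030670166016), 17.28883171081543)
top hatch ((626.075439453125, 85.26528930664062), (174.4435577392578, 181.38174438476562), 17.904170989990234)
```

View pics/a.png

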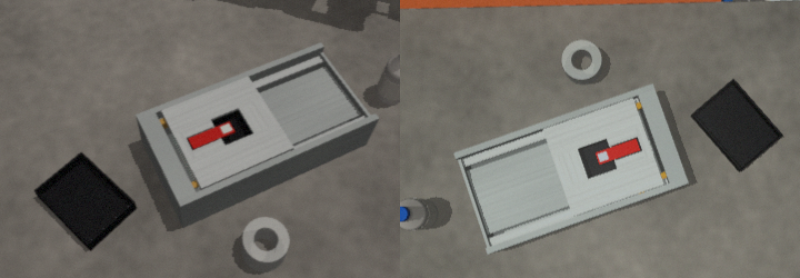

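>>> {"name": "servo_tool", "arguments": {"targets": [{"dx": -4.4,"dy": -2.4},{"dx": -4.4,"dy": -2.4},{"dx": -4.4,"dy": -2.4},{"dx": -4.4,"dy": -2.4},{"dx": -4.4,"dy": -2.4},{"dx": -4.4,"dy": -2.4},{"dx": -4.4,"dy": -2.4},{"dx": -4.4,"dy": -2.4},{"dx": -4.4,"dy": -2.4},{"dx": -4.4,"dy": -2.4},{"dx": -4.4,"dy": -2.4},{"dx": -4.4,"dy": -2.4}], "fingers": 0, "force": 30}}

```text
invalid input
```

>>> {"name": "servo_tool", "arguments": {"targets": [{"roll": 8},{"roll": 8},{"roll": 8},{"roll": 8},{"roll": 8},{"roll": 8},{}]}}

```text
invalid input
```

```bash
cat > look.py <<'E'
from rig import robot
import cv2,numpy as np,sys
from h import *
s=robot.observe();p=wristcam(robot.capture("wrist"),s)
print(s["clock"],s["ee_pos"],np.round(s["eef_rot"],3).tolist(),s["force"],s["finger_gap"])
cv2.imwrite(f"pics/{sys.argv[1]}.png",p["image"])
for l in("pull_press","hatch","pull"):
    for q in robot.masks_of(p,l)[:1]: print(l,q["confidence"],q["bbox"],rect(q,p,.1))
E
python3 look.py w1
```

```text
0.8 [0.25300403 0.5714973  0.40475897] [[-0.914, 0.405, 0.0], [0.405, 0.914, 0.0], [-0.0, 0.0, -1.0]] [0.48313781 0.14754485 0.43833754] 1.0040620107660012
```

View pics/w1.png

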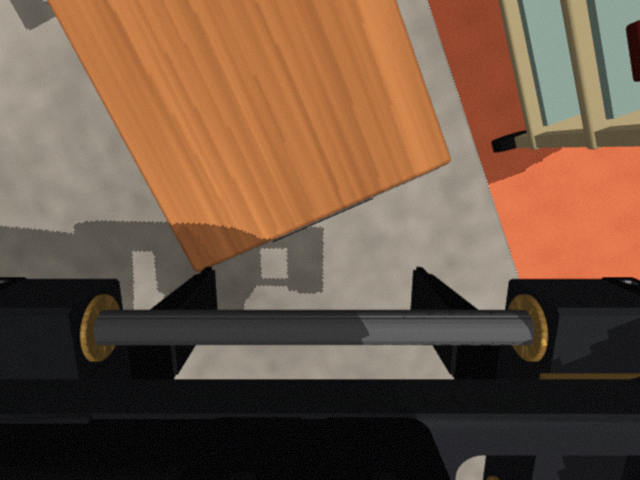

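The view shows only a wooden board at the start position, because both moves were refused. I'll retry with every field filled in.

>>> {"name": "servo_tool", "arguments": {"targets": [{"dx": -4.4,"dy": -2.4,"dz": 0,"roll": 0}]}}

```text
clock: 1.12
ee_pos: [0.2826, 0.5326, 0.4044]
eef_rot: [[-0.916, 0.402, 0.0], [0.402, 0.916, 0.001], [0.0, 0.0, -1.0]]
force: [1.2, -0.5, -0.1]
finger_gap: 1.005
```

>>> {"name": "servo_tool", "arguments": {"targets": [{"dx": -4.4,"dy": -2.4,"dz": 0,"roll": 0},{"dx": -4.4,"dy": -2.4,"dz": 0,"roll": 0},{"dx": -4.4,"dy": -2.4,"dz": 0,"roll": 0},{"dx": -4.4,"dy": -2.4,"dz": 0,"roll": 0},{"dx": -4.4,"dy": -2.4,"dz": 0,"roll": 0},{"dx": -4.4,"dy": -2.4,"dz": 0,"roll": 0},{"dx": -4.4,"dy": -2.4,"dz": 0,"roll": 0},{"dx": -4.4,"dy": -2.4,"dz": 0,"roll": 0},{"dx": -4.4,"dy": -2.4,"dz": 0,"roll": 0},{"dx": -4.4,"dy": -2.4,"dz": 0,"roll": 0},{"dx": -4.4,"dy": -2.4,"dz": 0,"roll": 0}], "fingers": 0, "force": 30}}

```text
clock: 2.5
ee_pos: [0.6201, 0.0929, 0.4048]
eef_rot: [[-0.914, 0.405, 0.0], [0.405, 0.914, 0.0], [-0.0, 0.0, -1.0]]
force: [0.0, 1.5, -0.4]
finger_gap: 0.007
```

>>> {"name": "servo_tool", "arguments": {"targets": [{"dx": 0,"dy": 0,"dz": 0,"roll": 8},{"dx": 0,"dy": 0,"dz": 0,"roll": 8},{"dx": 0,"dy": 0,"dz": 0,"roll": 8},{"dx": 0,"dy": 0,"dz": 0,"roll": 8},{"dx": 0,"dy": 0,"dz": 0,"roll": 8},{"dx": 0,"dy": 0,"dz": 0,"roll": 8},{"dx": 0,"dy": 0,"dz": 0,"roll": 0},{"dx": 0,"dy": 0,"dz": 0,"roll": 0}]}}

```text
clock: 3.5
ee_pos: [0.6192, 0.0944, 0.4047]
eef_rot: [[-0.314, 0.949, 0.0], [0.949, 0.314, 0.0], [0.0, 0.0, -1.0]]
force: [0.9, 0.6, 0.5]
finger_gap: 0.007
```

```bash
python3 look.py w2
```

```text
3.5 [0.61919894 0.09440739 0.40472614] [[-0.314, 0.949, 0.0], [0.949, 0.314, 0.0], [0.0, 0.0, -1.0]] [0.89407592 0.58549305 0.48730294] 0.007077815614553727
pull_press 0.57 [302.4, 232.7, 337.3, 280.1] ((629.1732177734375, 80.26673126220703), (25.018482208251953, 36.5568962097168), 18.31985855102539)
hatch 0.63 [200.6, 132.2, 435.3, 347.8] ((617.7826538085938, 110.7990493774414), (174.6187286376953, 126.68578338623047), 18.014184951782227)
pull 0.26 [303.7, 234.5, 337.9, 278.5] ((629.1756591796875, 80.26753997802734), (25.013242721557617, 36.5568962097168), 18.31985855102539)
```

View pics/w2.png

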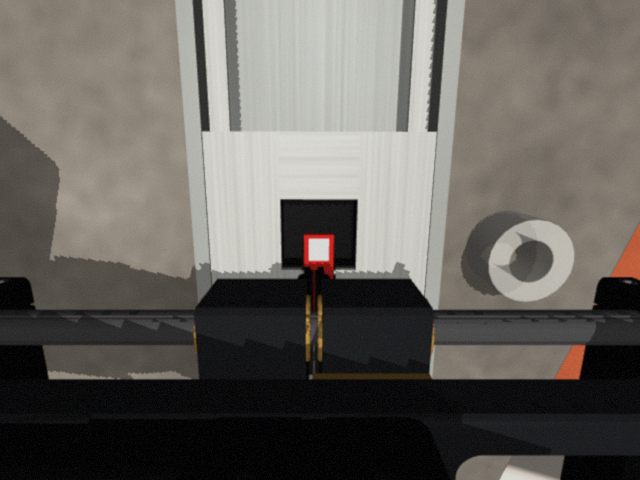

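White mark at pixel (318,249), with the pull's +y end at row 234. This agrees with the fixed cameras to about 1 mm. I'll centre over it and press.

>>> {"name": "servo_tool", "arguments": {"targets": [{"dx": -0.2,"dy": 0.45,"dz": 3.5,"roll": 0.3},{"dx": 0,"dy": 0,"dz": 3.5,"roll": 0},{"dx": 0,"dy": 0,"dz": 3,"roll": 0},{"dx": 0,"dy": 0,"dz": 0.8,"roll": 0},{"dx": 0,"dy": 0,"dz": 0,"roll": 0}]}}

```text
clock: 4.32
ee_pos: [0.6243, 0.0939, 0.297]
eef_rot: [[-0.306, 0.952, 0.0], [0.952, 0.306, 0.0], [0.0, 0.0, -1.0]]
force: [-0.3, -0.5, -0.1]
finger_gap: 0.005
```

>>> {"name": "servo_tool", "arguments": {"targets": [{"dx": 0,"dy": 0,"dz": 0.3,"roll": 0},{"dx": 0,"dy": 0,"dz": 0.3,"roll": 0},{"dx": 0,"dy": 0,"dz": 0.3,"roll": 0}]}}

```text
clock: 4.7
ee_pos: [0.6242, 0.094, 0.2883]
eef_rot: [[-0.306, 0.952, 0.001], [0.952, 0.306, 0.0], [-0.0, 0.001, -1.0]]
force: [-0.4, 1.7, 4.7]
finger_gap: 0.003
```

>>> {"name": "servo_tool", "arguments": {"targets": [{"dx": 0,"dy": 0,"dz": 0.2,"roll": 0},{"dx": 0,"dy": 0,"dz": 0.2,"roll": 0}]}}

```text
clock: 4.95
ee_pos: [0.6242, 0.094, 0.284]
eef_rot: [[-0.306, 0.952, 0.001], [0.952, 0.306, 0.0], [-0.0, 0.001, -1.0]]
force: [-1.3, -0.1, 3.8]
finger_gap: 0.002
```

>>> {"name": "servo_tool", "arguments": {"targets": [{"dx": 0,"dy": 0,"dz": 0.2,"roll": 0},{"dx": 0,"dy": 0,"dz": 0.2,"roll": 0}]}}

```text
clock: 5.2
ee_pos: [0.6242, 0.0938, 0.2797]
eef_rot: [[-0.306, 0.952, 0.001], [0.952, 0.306, -0.0], [-0.0, 0.0, -1.0]]
force: [1.2, 0.0, 4.0]
finger_gap: 0.003
```

>>> {"name": "servo_tool", "arguments": {"targets": [{"dx": 0,"dy": 0,"dz": 0.15,"roll": 0},{"dx": 0,"dy": 0,"dz": 0,"roll": 0}]}}

```text
clock: 5.45
ee_pos: [0.6243, 0.0938, 0.279]
eef_rot: [[-0.306, 0.952, 0.001], [0.952, 0.306, -0.0], [-0.0, 0.001, -1.0]]
force: [-1.2, -1.0, 11.4]
finger_gap: 0.004
```

>>> {"name": "servo_tool", "arguments": {"targets": [{"dx": 0,"dy": 0,"dz": 0.1,"roll": 0},{"dx": 0,"dy": 0,"dz": 0,"roll": 0}]}}

```text
clock: 5.7
ee_pos: [0.6243, 0.0938, 0.2786]
eef_rot: [[-0.306, 0.952, 0.002], [0.952, 0.306, -0.0], [-0.001, 0.002, -1.0]]
force: [-2.4, -2.2, 16.7]
finger_gap: 0.003
```

>>> {"name": "servo_tool", "arguments": {"targets": [{"dx": 0,"dy": 0,"dz": -2.7,"roll": 0},{"dx": 0,"dy": 0,"dz": -2.8,"roll": 0},{"dx": -3.2,"dy": 0,"dz": -1,"roll": 0},{"dx": -3.2,"dy": 0,"dz": 0,"roll": 0},{"dx": 0,"dy": 0,"dz": 0,"roll": 0}], "fingers": 5.5}}

```text
clock: 6.32
ee_pos: [0.6439, 0.0313, 0.3415]
eef_rot: [[-0.304, 0.953, -0.001], [0.953, 0.304, 0.0], [0.0, -0.001, -1.0]]
force: [-0.1, -0.2, 0.5]
finger_gap: 0.475
```

Run:
```python
from rig import robot
import cv2,numpy as np
from h import *
p=robot.capture("scene");t=robot.capture("top")
q=robot.masks_of(p,"hatch")[0];print(rect(q,p,.1))
cv2.imwrite("pics/b.png",np.hstack([cv2.resize(p["image"][170:320,230:390],(400,375)),cv2.resize(t["image"][150:300,230:390],(400,375))]))
```

```text
((627.7376708984375, 87.0498275756836), (175.69761657714844, 181.51332092285156), 18.419443130493164)
```

View pics/b.png

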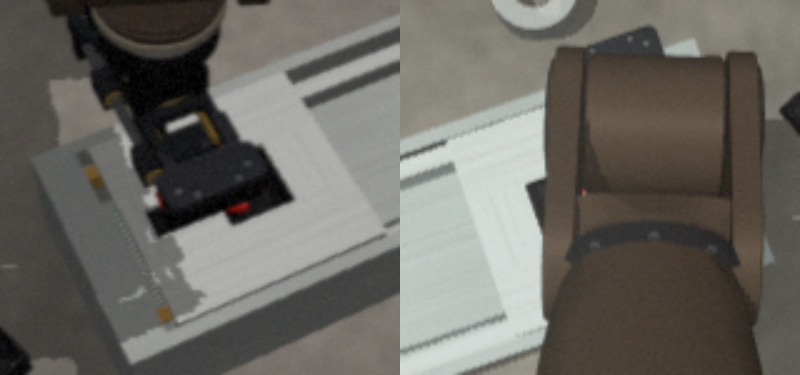

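The red tip is standing up beside the fingers at about (155,198) in the left crop, and the hatch hasn't moved. I'll descend and pinch it.

>>> {"name": "servo_tool", "arguments": {"targets": [{"dx": 0,"dy": 0,"dz": 2,"roll": 0},{"dx": 0,"dy": 0,"dz": 2,"roll": 0},{"dx": 0,"dy": 0,"dz": 0.8,"roll": 0},{"dx": 0,"dy": 0,"dz": 0,"roll": 0}]}}

```text
clock: 6.98
ee_pos: [0.6436, 0.0336, 0.2939]
eef_rot: [[-0.307, 0.952, -0.001], [0.952, 0.307, 0.0], [0.0, -0.001, -1.0]]
force: [0.0, 0.0, -0.4]
finger_gap: 0.577
```

>>> {"name": "servo_tool", "arguments": {"targets": [{"dx": 0,"dy": 0,"dz": 0,"roll": 0},{"dx": 0,"dy": 0,"dz": 0,"roll": 0},{"dx": 0,"dy": 0,"dz": 0,"roll": 0},{"dx": 0,"dy": 0,"dz": 0,"roll": 0}], "fingers": 0, "force": 35}}

```text
clock: 7.48
ee_pos: [0.6436, 0.0329, 0.2944]
eef_rot: [[-0.306, 0.952, -0.0], [0.952, 0.306, -0.0], [-0.0, -0.0, -1.0]]
force: [-1.0, -0.8, 1.3]
finger_gap: 0.248
```

Gripped: the opening is 23.6 mm, and the pull is 24 mm wide. Now I'll slide it flat.

>>> {"name": "servo_tool", "arguments": {"targets": [{"dx": 0.3,"dy": 0,"dz": 0,"roll": 0},{"dx": 0.3,"dy": 0,"dz": 0,"roll": 0},{"dx": 0.3,"dy": 0,"dz": 0,"roll": 0},{"dx": 0.3,"dy": 0,"dz": 0,"roll": 0}]}}

```text
clock: 7.98
ee_pos: [0.6399, 0.0446, 0.2943]
eef_rot: [[-0.306, 0.952, -0.0], [0.952, 0.306, -0.0], [0.0, -0.0, -1.0]]
force: [-3.0, -3.8, 3.4]
finger_gap: 0.248
```

>>> {"name": "servo_tool", "arguments": {"targets": [{"dx": 0.2,"dy": 0,"dz": 0,"roll": 0},{"dx": 0.2,"dy": 0,"dz": 0,"roll": 0},{"dx": 0.2,"dy": 0,"dz": 0,"roll": 0}]}}

```text
clock: 8.35
ee_pos: [0.6381, 0.0503, 0.2942]
eef_rot: [[-0.306, 0.952, -0.0], [0.952, 0.306, -0.0], [0.0, -0.0, -1.0]]
force: [-4.3, -4.0, 3.3]
finger_gap: 0.245
```

>>> {"name": "servo_tool", "arguments": {"targets": [{"dx": 0.2,"dy": -0.05,"dz": 0,"roll": 0},{"dx": 0.2,"dy": 0,"dz": 0,"roll": 0},{"dx": 0.2,"dy": 0,"dz": 0,"roll": 0}]}}

```text
clock: 8.72
ee_pos: [0.6359, 0.0558, 0.2943]
eef_rot: [[-0.306, 0.952, 0.0], [0.952, 0.306, 0.0], [-0.0, 0.0, -1.0]]
force: [-0.7, -2.9, 2.3]
finger_gap: 0.246
```

>>> {"name": "servo_tool", "arguments": {"targets": [{"dx": 0.2,"dy": 0,"dz": 0,"roll": 0},{"dx": 0.2,"dy": 0,"dz": 0,"roll": 0}]}}

```text
clock: 8.98
ee_pos: [0.6349, 0.059, 0.2945]
eef_rot: [[-0.306, 0.952, 0.001], [0.952, 0.306, -0.001], [-0.002, 0.001, -1.0]]
force: [2.2, -16.1, 3.4]
finger_gap: 0.246
```

>>> {"name": "servo_tool", "arguments": {"targets": [{"dx": 0.2,"dy": 0,"dz": 0,"roll": 0},{"dx": 0.2,"dy": 0,"dz": 0,"roll": 0}]}}

```text
clock: 9.22
ee_pos: [0.6344, 0.0604, 0.2947]
eef_rot: [[-0.307, 0.952, 0.004], [0.952, 0.307, -0.006], [-0.007, 0.002, -1.0]]
force: [5.5, -34.8, 2.5]
finger_gap: 0.246
```

It has met the catch: the force rose to 35 N after about 28 mm of travel. I'll relax the push, then lift.

>>> {"name": "servo_tool", "arguments": {"targets": [{"dx": -0.3,"dy": 0,"dz": 0,"roll": 0},{"dx": 0,"dy": 0,"dz": 0,"roll": 0}]}}

```text
clock: 9.48
ee_pos: [0.6348, 0.059, 0.2944]
eef_rot: [[-0.306, 0.952, 0.002], [0.952, 0.306, -0.002], [-0.002, 0.001, -1.0]]
force: [0.6, -13.8, 3.5]
finger_gap: 0.251
```

>>> {"name": "servo_tool", "arguments": {"targets": [{"dx": 0,"dy": 0,"dz": -0.3,"roll": 0},{"dx": 0.05,"dy": 0,"dz": -0.3,"roll": 0},{"dx": 0.05,"dy": 0,"dz": -0.3,"roll": 0},{"dx": 0.05,"dy": 0,"dz": -0.2,"roll": 0},{"dx": 0,"dy": 0,"dz": 0,"roll": 0}]}}

```text
clock: 10.1
ee_pos: [0.6338, 0.0621, 0.3045]
eef_rot: [[-0.306, 0.952, -0.001], [0.952, 0.306, 0.0], [0.001, -0.001, -1.0]]
force: [2.7, -0.4, -12.1]
finger_gap: 0.249
```

>>> {"name": "servo_tool", "arguments": {"targets": [{"dx": 0,"dy": 0,"dz": -0.15,"roll": 0},{"dx": 0.2,"dy": 0,"dz": 0,"roll": 0},{"dx": 0.2,"dy": 0,"dz": 0,"roll": 0},{"dx": 0.2,"dy": 0,"dz": 0,"roll": 0}]}}

```text
clock: 10.6
ee_pos: [0.6319, 0.0676, 0.3067]
eef_rot: [[-0.306, 0.952, -0.0], [0.952, 0.306, -0.0], [-0.0, -0.0, -1.0]]
force: [1.7, -2.1, -12.3]
finger_gap: 0.25
```

>>> {"name": "servo_tool", "arguments": {"targets": [{"dx": 0.2,"dy": 0,"dz": 0,"roll": 0},{"dx": 0.2,"dy": 0,"dz": 0,"roll": 0},{"dx": 0.2,"dy": 0,"dz": 0,"roll": 0}]}}

```text
clock: 10.98
ee_pos: [0.6301, 0.0734, 0.3067]
eef_rot: [[-0.306, 0.952, -0.0], [0.952, 0.306, 0.0], [0.0, -0.0, -1.0]]
force: [0.7, -2.6, -11.7]
finger_gap: 0.246
```

>>> {"name": "servo_tool", "arguments": {"targets": [{"dx": 0.3,"dy": 0,"dz": 0,"roll": 0},{"dx": 0.3,"dy": 0,"dz": 0,"roll": 0},{"dx": 0.3,"dy": 0,"dz": 0,"roll": 0},{"dx": 0.3,"dy": 0,"dz": 0,"roll": 0},{"dx": 0.3,"dy": 0,"dz": 0,"roll": 0},{"dx": 0,"dy": 0,"dz": 0,"roll": 0}]}}

```text
clock: 11.72
ee_pos: [0.6254, 0.088, 0.3066]
eef_rot: [[-0.306, 0.952, -0.001], [0.952, 0.306, 0.0], [0.001, -0.0, -1.0]]
force: [-0.5, 0.6, -12.9]
finger_gap: 0.248
```

>>> {"name": "servo_tool", "arguments": {"targets": [{"dx": 0,"dy": 0,"dz": 0.3,"roll": 0},{"dx": -0.05,"dy": 0,"dz": 0.3,"roll": 0},{"dx": -0.05,"dy": 0,"dz": 0.3,"roll": 0},{"dx": -0.05,"dy": 0,"dz": 0.25,"roll": 0},{"dx": 0,"dy": 0,"dz": 0,"roll": 0}]}}

```text
clock: 12.35
ee_pos: [0.6261, 0.0861, 0.296]
eef_rot: [[-0.306, 0.952, 0.001], [0.952, 0.306, 0.0], [-0.0, 0.001, -1.0]]
force: [-4.3, -2.8, -0.7]
finger_gap: 0.245
```

>>> {"name": "servo_tool", "arguments": {"targets": [{"dx": 0.4,"dy": -0.05,"dz": 0.1,"roll": 0},{"dx": 0.8,"dy": 0,"dz": 0,"roll": 0},{"dx": 0.8,"dy": 0,"dz": 0,"roll": 0},{"dx": 0.8,"dy": 0,"dz": 0,"roll": 0},{"dx": 0.8,"dy": 0,"dz": 0,"roll": 0}]}}

```text
clock: 12.98
ee_pos: [0.6147, 0.1204, 0.2956]
eef_rot: [[-0.306, 0.952, 0.002], [0.952, 0.306, 0.0], [-0.001, 0.002, -1.0]]
force: [-3.7, -4.8, 4.8]
finger_gap: 0.25
```

>>> {"name": "servo_tool", "arguments": {"targets": [{"dx": 0.8,"dy": 0,"dz": 0,"roll": 0},{"dx": 0.8,"dy": 0,"dz": 0,"roll": 0},{"dx": 0.8,"dy": 0,"dz": 0,"roll": 0},{"dx": 0.8,"dy": 0,"dz": 0,"roll": 0},{"dx": 0.8,"dy": 0,"dz": 0,"roll": 0},{"dx": 0.4,"dy": 0,"dz": 0,"roll": 0}]}}

```text
clock: 13.72
ee_pos: [0.601, 0.1624, 0.2956]
eef_rot: [[-0.306, 0.952, 0.001], [0.952, 0.306, 0.0], [-0.0, 0.001, -1.0]]
force: [-4.9, -4.9, 6.4]
finger_gap: 0.246
```

>>> {"name": "servo_tool", "arguments": {"targets": [{"dx": 0.3,"dy": -0.05,"dz": 0,"roll": 0},{"dx": 0.3,"dy": 0,"dz": 0,"roll": 0},{"dx": 0.3,"dy": 0,"dz": 0,"roll": 0},{"dx": 0,"dy": 0,"dz": 0,"roll": 0}]}}

```text
clock: 14.22
ee_pos: [0.598, 0.1708, 0.2955]
eef_rot: [[-0.306, 0.952, 0.002], [0.952, 0.306, 0.001], [0.0, 0.002, -1.0]]
force: [-4.5, -1.4, 6.3]
finger_gap: 0.248
```

>>> {"name": "servo_tool", "arguments": {"targets": [{"dx": 0.2,"dy": 0,"dz": 0,"roll": 0},{"dx": 0.2,"dy": 0,"dz": 0,"roll": 0}]}}

```text
clock: 14.48
ee_pos: [0.5969, 0.1743, 0.2955]
eef_rot: [[-0.306, 0.952, 0.002], [0.952, 0.306, 0.0], [-0.0, 0.002, -1.0]]
force: [-1.9, -11.6, 8.2]
finger_gap: 0.248
```

>>> {"name": "servo_tool", "arguments": {"targets": [{"dx": 0.2,"dy": 0,"dz": 0,"roll": 0},{"dx": 0,"dy": 0,"dz": 0,"roll": 0}]}}

```text
clock: 14.72
ee_pos: [0.5968, 0.1749, 0.2957]
eef_rot: [[-0.306, 0.952, 0.003], [0.952, 0.306, -0.002], [-0.003, 0.002, -1.0]]
force: [-0.1, -16.3, 8.1]
finger_gap: 0.245
```

>>> {"name": "servo_tool", "arguments": {"targets": [{"dx": 0.15,"dy": 0,"dz": 0,"roll": 0},{"dx": 0,"dy": 0,"dz": 0,"roll": 0}]}}

```text
clock: 14.98
ee_pos: [0.5966, 0.1754, 0.2958]
eef_rot: [[-0.306, 0.952, 0.004], [0.952, 0.306, -0.003], [-0.004, 0.002, -1.0]]
force: [0.2, -23.7, 7.8]
finger_gap: 0.251
```

>>> {"name": "servo_tool", "arguments": {"targets": [{"dx": -0.15,"dy": 0,"dz": 0,"roll": 0},{"dx": 0,"dy": 0,"dz": 0,"roll": 0},{"dx": 0,"dy": 0,"dz": 0,"roll": 0}], "fingers": 5.5}}

```text
clock: 15.35
ee_pos: [0.5962, 0.1767, 0.2944]
eef_rot: [[-0.306, 0.952, 0.001], [0.952, 0.306, 0.001], [0.0, 0.001, -1.0]]
force: [0.4, 0.7, -0.4]
finger_gap: 0.505
```

>>> {"name": "servo_tool", "arguments": {"targets": [{"dx": 0,"dy": 0,"dz": -1.5,"roll": 0},{"dx": 0,"dy": 0,"dz": -2,"roll": 0},{"dx": 0,"dy": 0,"dz": -1.5,"roll": 0},{"dx": 0,"dy": 0,"dz": 0,"roll": 0}]}}

```text
clock: 15.85
ee_pos: [0.5961, 0.1764, 0.3458]
eef_rot: [[-0.306, 0.952, 0.003], [0.952, 0.306, 0.001], [-0.0, 0.003, -1.0]]
force: [0.2, -0.7, -1.5]
finger_gap: 0.576
```

Run:
```python
from rig import robot
import cv2,numpy as np
from h import *
p=robot.capture("scene")
q=robot.masks_of(p,"hatch")[0];print(rect(q,p,.1))
cv2.imwrite("pics/c.png",cv2.resize(p["image"][140:320,230:470],(800,600)))
```

```text
((582.4609985351562, 224.87814331054688), (178.01583862304688, 188.9038848876953), 18.499046325683594)
```

View pics/c.png

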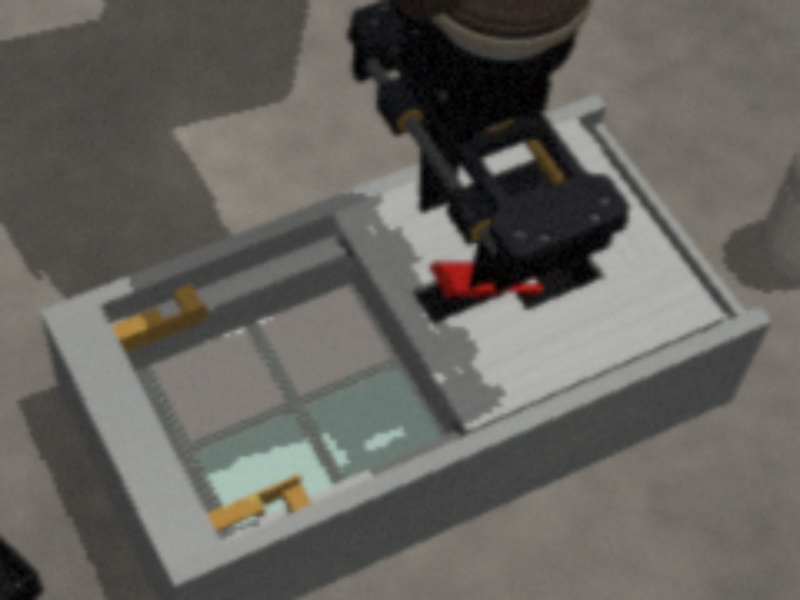

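The hatch is open and flat against the end stop, with the lids showing and the pull still tipped at about (450,275). Next I'll press the grip end flush with closed fingers.

>>> {"name": "servo_tool", "arguments": {"targets": [{"dx": -0.8,"dy": 0,"dz": 0,"roll": 0},{"dx": 0,"dy": 0,"dz": 0,"roll": 0},{"dx": 0,"dy": 0,"dz": 0,"roll": 0},{"dx": 0,"dy": 0,"dz": 0,"roll": 0},{"dx": 0,"dy": 0,"dz": 0,"roll": 0},{"dx": 0,"dy": 0,"dz": 1.5,"roll": 0},{"dx": 0,"dy": 0,"dz": 0,"roll": 0}], "fingers": 0}}

```text
clock: 16.82
ee_pos: [0.5982, 0.1686, 0.3276]
eef_rot: [[-0.306, 0.952, -0.002], [0.952, 0.306, -0.0], [0.0, -0.002, -1.0]]
force: [-0.0, -1.0, -0.2]
finger_gap: 0.006
```

>>> {"name": "servo_tool", "arguments": {"targets": [{"dx": 0,"dy": 0,"dz": 0.5,"roll": 0},{"dx": 0,"dy": 0,"dz": 0.4,"roll": 0},{"dx": 0,"dy": 0,"dz": 0.4,"roll": 0},{"dx": 0,"dy": 0,"dz": 0.4,"roll": 0}]}}

```text
clock: 17.32
ee_pos: [0.5987, 0.1685, 0.3123]
eef_rot: [[-0.306, 0.952, 0.001], [0.952, 0.306, -0.0], [-0.0, 0.001, -1.0]]
force: [0.3, -2.2, 2.3]
finger_gap: 0.003
```

>>> {"name": "servo_tool", "arguments": {"targets": [{"dx": 0,"dy": 0,"dz": 0.4,"roll": 0},{"dx": 0,"dy": 0,"dz": 0.4,"roll": 0},{"dx": 0,"dy": 0,"dz": 0.4,"roll": 0},{"dx": 0,"dy": 0,"dz": 0.4,"roll": 0}]}}

```text
clock: 17.82
ee_pos: [0.5985, 0.1687, 0.2959]
eef_rot: [[-0.306, 0.952, -0.0], [0.952, 0.306, 0.0], [0.0, -0.0, -1.0]]
force: [0.3, -0.7, 0.9]
finger_gap: 0.004
```

>>> {"name": "servo_tool", "arguments": {"targets": [{"dx": 0,"dy": 0,"dz": 0.3,"roll": 0},{"dx": 0,"dy": 0,"dz": 0.2,"roll": 0},{"dx": 0,"dy": 0,"dz": 0,"roll": 0}]}}

```text
clock: 18.2
ee_pos: [0.5984, 0.1688, 0.291]
eef_rot: [[-0.306, 0.952, -0.0], [0.952, 0.306, 0.0], [0.0, -0.0, -1.0]]
force: [-0.1, -0.9, 0.8]
finger_gap: 0.006
```

>>> {"name": "servo_tool", "arguments": {"targets": [{"dx": 0,"dy": 0,"dz": 0.15,"roll": 0},{"dx": 0,"dy": 0,"dz": 0,"roll": 0}]}}

```text
clock: 18.45
ee_pos: [0.5985, 0.1687, 0.2899]
eef_rot: [[-0.306, 0.952, 0.0], [0.952, 0.306, 0.0], [0.0, 0.0, -1.0]]
force: [-0.4, -0.3, 2.4]
finger_gap: 0.004
```

>>> {"name": "servo_tool", "arguments": {"targets": [{"dx": 0,"dy": 0,"dz": 0.1,"roll": 0},{"dx": 0,"dy": 0,"dz": 0,"roll": 0}]}}

```text
clock: 18.7
ee_pos: [0.5985, 0.1687, 0.2894]
eef_rot: [[-0.306, 0.952, 0.001], [0.952, 0.306, 0.0], [0.0, 0.001, -1.0]]
force: [-1.9, -0.6, 8.0]
finger_gap: 0.001
```

>>> {"name": "servo_tool", "arguments": {"targets": [{"dx": 0,"dy": 0,"dz": 0.1,"roll": 0},{"dx": 0,"dy": 0,"dz": 0,"roll": 0}]}}

```text
clock: 18.95
ee_pos: [0.5985, 0.1687, 0.2889]
eef_rot: [[-0.306, 0.952, 0.001], [0.952, 0.306, 0.0], [-0.0, 0.001, -1.0]]
force: [-3.1, -1.5, 11.5]
finger_gap: 0.004
```

>>> {"name": "servo_tool", "arguments": {"targets": [{"dx": 0,"dy": 0,"dz": -2,"roll": 0},{"dx": 0,"dy": 0,"dz": -3.5,"roll": 0},{"dx": 0,"dy": 0,"dz": -3.5,"roll": 0},{"dx": 0,"dy": 0,"dz": -3,"roll": 0},{"dx": -4,"dy": 0,"dz": 0,"roll": 0},{"dx": -4,"dy": 0,"dz": 0,"roll": 0},{"dx": -4,"dy": 0,"dz": 0,"roll": 0},{"dx": -4,"dy": 0,"dz": 0,"roll": 0},{"dx": -4,"dy": 0,"dz": 0,"roll": 0},{"dx": 0,"dy": 0,"dz": 0,"roll": 0},{"dx": 0,"dy": 0,"dz": 0,"roll": 0}]}}

```text
clock: 20.32
ee_pos: [0.6595, -0.0214, 0.4075]
eef_rot: [[-0.306, 0.952, -0.0], [0.952, 0.306, 0.0], [0.0, -0.0, -1.0]]
force: [-0.9, 0.7, -0.1]
finger_gap: 0.007
```

Run:
```python
from rig import robot
import cv2,numpy as np
from h import *
p=robot.capture("scene");t=robot.capture("top");w=robot.capture("wrist")
for c in(p,t):
  for l in("hatch","pull"):
    q=robot.masks_of(c,l)
    if q: print(l,q[0]["confidence"],rect(q[0],c,.1))
cv2.imwrite("pics/d.png",np.hstack([cv2.resize(p["image"][100:400,130:470],(400,353)),cv2.resize(w["image"],(400,353))]))
print(robot.observe()["force"])
```

```text
hatch 0.67 ((581.5922241210938, 224.76736450195312), (177.3996124267578, 185.59776306152344), 17.916906356811523)
pull 0.98 ((591.1744995117188, 199.2880859375), (28.434751510620117, 83.98682403564453), 17.032072067260742)
hatch 0.64 ((579.6915283203125, 224.8796844482422), (174.4555206298828, 180.38436889648438), 18.198339462280273)
pull 0.88 ((588.7344970703125, 197.61517333984375), (26.258201599121094, 82.49174499511719), 16.616832733154297)
[ 0.30180563 -0.08486514 -0.25402351]
```

View pics/d.png

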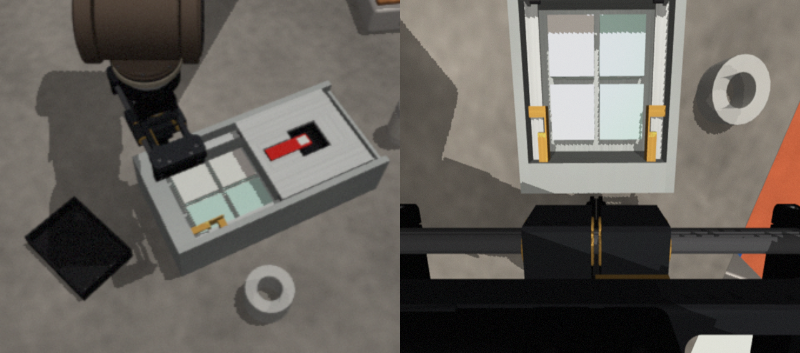

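The hatch lies flat at the end stop, the pull is flush, and the tray and film roll are where they were. I'm handing in.

```bash
python3 -c "
from rig import robot
print(robot.hand_in())"
```

```text
the job is handed in; nothing more can be done
None
```

The hatch is open and lying flat, the pull is flush again, and the job was handed in at about 20 s, well inside the 61 s limit. No verdict was reported.

**What I did**
1. I pressed the white-marked end until the pull reached its stop, then pinched the raised end (23.6 mm opening).
2. I slid the hatch flat until it met the catch after about 28 mm, where the force peaked at 35 N.
3. I lifted the grip about 12 mm, carried it about 27 mm past the catch, lowered it flat and slid on to the end stop.
4. I let go, pressed the pull down to its stop with closed fingers, and moved the arm clear.

**Last checks**
- **Hatch travel:** the arm measured about 149 mm and the cameras about 147 mm. Full travel is 155 mm, so this fits only if the hatch started 6–8 mm open, which the task allows. The firm resistance of about 24 N at the end agrees with the end stop.
- **Hatch and pull:** in the last picture the hatch looks flat and the pull flush. The force on the tool was about zero.
- **Tray and film roll:** both look undisturbed in the last picture.
- **Bottle:** it was only partly in view, but the tool never came near it.

**Problems along the way:** the first two move calls were refused because some fields were missing, so the arm didn't move. The trained networks also misidentified the bin and the pull in the first top view, so I didn't use those results.

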